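# Lay the brass die plate face down on the leather pad

## Task

The engraved brass plate has to be stamped on its back: take it from the slotted rack, turn it over onto its engraved face and leave it lying flat, face down, in the middle of the round leather pad. Do not let it drop onto the pad from a height: bring its lower edge down to the pad before you let go. Leave the copper and the steel plate standing in the rack.

Things in the scene. Friction and masses are not known exactly. Their poses are not given: they have to be found in the camera images.
- brass_mid (a point): Centre of the loose yellow-brass plate to handle, 50 mm wide, 64 mm tall, 8 mm thick, 0.2 kg, standing on a 50 mm edge in a rack slot, top 74 mm above the table. +y: out of its engraved face (white, four coloured squares), which looks to the rack's red-painted end; -y: its black back; x along its width, z up its height. Lying face down on the pad, +y points down and this centre is 4 mm above the pad.
- pad_top (a point): Centre of the top face of the round tan leather pad, a firm fixed disc of 140 mm diameter, its top 12 mm above the table; z up.
- copper_mid (a point): Centre of the reddish copper plate (50 mm wide, 64 mm tall, 8 mm thick), upright in another slot of the rack, where it stays; z up, its face (+y) away from the red end. The rack: fixed, light wood, 80 x 250 mm, three slots 75 mm apart along its length, the plates' flat sides facing its ends.
- steel_mid (a point): Centre of the silvery steel plate (50 mm wide, 64 mm tall, 8 mm thick), upright in another slot of the rack, where it stays; z up, its face (+y) towards the red end. Slots are 10 mm wide, floor 10 mm and wall tops 30 mm above the table, so the upper 44 mm of each plate is free; walls are 10 mm thick.
There are look-alikes about, which are no part of the job. Leave any purple or turquoise look-alike of the part that bears copper_mid alone.

How it is judged:
By the outcome, as a careful person would: the job done as asked, in the order asked, and still so for the second after the job is handed in, with the robot touching nothing.
It also fails if it takes over 38 s, if anything falls off the work surface, if the arm or the gripper's body presses on something with over 40 N, if the wrist force passes 120 N, or if a joint passes its speed limit or range.

## Robot

A 7-joint arm with a two-finger parallel gripper is mounted at the origin on the work surface. World frame = base frame: x ahead of the robot, y to its left, z up, the work surface at z = 0. Lengths are in mm, angles in rad, forces in N, time in s.
With the tool pointing down it reaches from about 425 to 925 mm from the base axis. Payload 6.8 kg.
Tool frame: the origin (TCP) lies between the finger pads; the fingertips stand 11 mm ahead of it and the grasp point (between the pads) lies 8 mm behind it; z points along the fingers, y is the line along which they close (so a half turn about z gives the same grasp; the last joint's range is limited). The gripper opens to 88 mm and grips with 3 to 60 N. Pads are 20 mm wide; open, the fingers measure 115 mm over their backs; the gripper's body (75 mm by 178 mm) begins 61 mm behind the grasp point.
Start: joints at [-1.372, 0.477, 0.022, 1.555, -0.011, 1.109, -0.083], TCP at [203.853, 643.499, 233.664] pointing down, gripper open.
Joint ranges: [-2.96, 2.96], [-0.34, 2.1], [-1.41, 1.46], [0.24, 2.44], [-1.37, 4.51], [0.17, 1.92], [-2.96, 2.96]. Speed limits (rad/s): [2.39, 2.39, 3.14, 3.14, 3.14, 3.14, 3.14].

## Interface

Orientations are given as a 3x3 rotation matrix whose columns are the frame's x, y, z axes.
In Python, from cell import state, camera, finish_job gives the robot as it stands.
- The arm moves only by the tool step_arm, never from a script. Its argument "increments" is a list of rows, each a list of 5 numbers: the finger opening in mm, from 0 to 87.8, then the shift along the tool's x, y, z in mm, then the turn about the tool's z in rad. A call has 1 to 20 rows; each row shifts and turns the commanded pose from where the row before left it, along the tool's axes as they then stand; what a row does not reach is not made up. A row lasts 1/10 s, in which the tool goes at most 50 mm and 8.59 degrees, less where a joint would pass 70% of its speed; a pose out of reach is approached as far as the arm can. A call is refused whole if a number of a shift passes 50 or a number of a turn 0.15, either way. A call with a gripper value outside its range is refused whole. The fingers move at their own pace and stop on an object; "squeeze" is the grip in N (left out, the last holds). Time passes only in rows, so rows that do not move let the fingers close. It gives the time, the measured TCP pose, the force, the opening and the grip force at its end, in the units of the state.
- state(): the state, without advancing time (a new reading comes with each control period).
- camera(name): name is "scene" or "top" or "wrist"; returns a dict with "pixels" (384x512x3 uint8, red, green, blue), "K" (3x3 intrinsics, pixels), "origin" and "rotation" of the camera in the world; the wrist camera has in their place "tool_from_camera" (4x4, takes a point from camera to tool coordinates, whose origin is the TCP and whose axes are the flange's). Camera axes: x right, y up, looking along -z (the intrinsics and any distortion apply to the point x, -y, -z); pixel columns grow to the right and rows downward; lengths in mm; the calibration is good to about 2 mm. A picture is of the moment at which its call begins: read the wrist's pose just before it. There is no depth.
- finish_job(): hands the job in; it is judged then, once.
The state is a dict: "t": time; "joint_positions": joint angles; "joint_vel": joint speeds; "joint_efforts": joint torques, N m; "eef_pos": TCP position; "ee_rot": TCP orientation; "force": force on the tool from outside, world axes, zero at the start; "torque": the same for the moment, N m; "opening": finger opening in mm; "grip_force": force on a finger pad.
Only numpy, scipy, OpenCV 4.12 (cv2) and the standard library are available. Lean on these libraries where they do the work, as an engineer would, in place of code of your own. Each camera call takes 0.05 s, during which the arm holds its last target. There are 200 camera calls.

## Working session

There is one attempt and no reset: what is moved stays moved. The work goes in short steps, Python scripts to look and compute and a tool call to move; the robot and the scene stay as the last step left them, time stands still between calls to the robot, and variables do not carry over. Pictures are saved under pics/ and viewed, at most 10 in all, crops included, and the job is handed in when it is done.

Besides the shell and the picture viewer there is one more tool, called after "Request:" as name(argument=value, ...) on one line, values as JSON. step_arm: Moves the arm, as the interface text tells. Its arguments: {"type":"object","properties":{"increments":{"type":"array","items":{"type":"array","items":{"type":"number"}}},"squeeze":{"type":"number"}},"required":["increments"]}

```bash
mkdir -p pics
python3 - <<'E'
from cell import state,camera
import cv2,numpy as np,pickle
s=state();print(s['t'],np.round(s['ee_rot'],3).tolist())
for n in("scene","top"):
    c=camera(n);pickle.dump(c,open(n+'.pkl','wb'))
    cv2.imwrite(f'pics/{n}0.png',c['pixels'][:,:,::-1])
    print(n,c['K'].tolist(),c['origin'],np.round(c['rotation'],3).tolist(),[k for k in c])
E
```

```text
0.0 [[-0.953, 0.302, -0.0], [0.302, 0.953, -0.002], [-0.0, -0.002, -1.0]]
scene [[407.4302368917127, 0.0, 258.51373798657215], [0.0, 407.4302368917127, 196.95147926866815], [0.0, 0.0, 1.0]] [900.71766451 377.51182203 589.84150803] [[-0.767, -0.467, 0.44], [0.642, -0.561, 0.524], [0.002, 0.684, 0.73]] ['pixels', 'K', 'origin', 'rotation']
top [[475.77056931516006, 0.0, 259.531851654264], [0.0, 475.77056931516006, 188.20834700098746], [0.0, 0.0, 1.0]] [ 497.15257414  -11.67162187 1154.44120336] [[-0.008, 0.998, -0.069], [-1.0, -0.009, -0.015], [-0.015, 0.069, 0.998]] ['pixels', 'K', 'origin', 'rotation']
```

View pics/scene0.png

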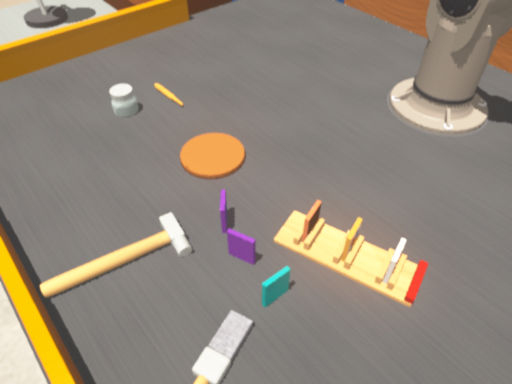

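View pics/top0.png

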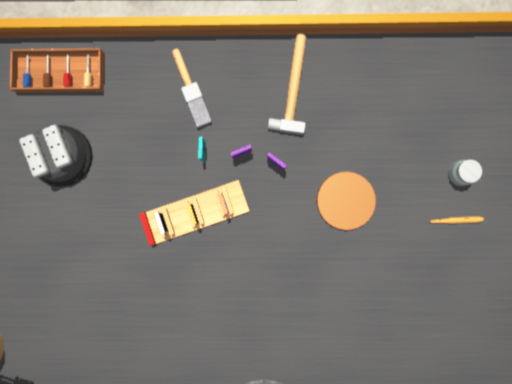

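Scene view: rack with red end at (415,281). Plates: copper (313,218), brass (351,240) and steel (397,258). Purple look-alikes at (224,208) and (241,246), turquoise at (276,287). Pad at (212,155). In the top view the pad is at (346,200), the rack runs from (148,228) red to (245,195), and the brass plate is in the middle slot at (195,214). It fits as the only yellow one. Next I measure, with an enlarged crop.

```bash
cat > h.py <<'E'
import numpy as np,cv2,pickle
def ray(c,uv,z):
    d=np.array([(uv[0]-c['K'][0,2])/c['K'][0,0],-(uv[1]-c['K'][1,2])/c['K'][1,1],-1.])
    d=np.array(c['rotation'])@d;o=np.array(c['origin']);return o+d*(z-o[2])/d[2]
def big(m):
    cs=cv2.findContours(m.astype(np.uint8),cv2.RETR_EXTERNAL,cv2.CHAIN_APPROX_NONE)[0]
    return max(cs,key=cv2.contourArea)
E
python3 - <<'E'
from h import *
top=pickle.load(open('top.pkl','rb'));sc=pickle.load(open('scene.pkl','rb'))
hsv=cv2.cvtColor(top['pixels'],cv2.COLOR_RGB2HSV)
m=np.zeros(hsv.shape[:2],bool);m[165:240,310:385]=cv2.inRange(hsv,(3,130,90),(20,255,255))[165:240,310:385]>0
(u,r)=cv2.minEnclosingCircle(big(m));p=ray(top,u,12);print('pad',u,r,p, 'diam',2*r/475.77*(1154-12))
m=np.zeros(hsv.shape[:2],bool);m[175:250,135:255]=(hsv[175:250,135:255,2]>120)&(hsv[175:250,135:255,1]>60)
rc=cv2.minAreaRect(big(m));print('rack',rc)
print(np.round([ray(top,q,20)[:2] for q in cv2.boxPoints(rc)],1).tolist())
hs=cv2.cvtColor(sc['pixels'],cv2.COLOR_RGB2HSV)
a=cv2.resize(top['pixels'][170:250,135:255],None,fx=6,fy=6,interpolation=cv2.INTER_NEAREST)[:, :, ::-1]
b=cv2.resize(sc['pixels'][190:305,270:435],None,fx=4,fy=4,interpolation=cv2.INTER_CUBIC)[:, :, ::-1]
b=b[:, :660];w=800
a=cv2.resize(top['pixels'][180:245,140:250],(440,260),interpolation=cv2.INTER_CUBIC)[:,:,::-1]
b=cv2.resize(sc['pixels'][190:275,290:425],(540,340),interpolation=cv2.INTER_CUBIC)[:,:,::-1]
o=np.zeros((600,540,3),np.uint8);o[:260,:440]=a;o[260:]=b;cv2.imwrite('pics/crop.png',o)
E
```

```text
pad (345.76959228515625, 200.48745727539062) 29.213010787963867 [ 544.43849781 -201.11286151   12.        ] diam 140.24111785045184
rack ((193.8166961669922, 212.54937744140625), (35.459896087646484, 106.93633270263672), 71.35045623779297)
[[518.8, 297.5], [598.6, 54.7], [518.0, 28.0], [438.8, 269.7]]
```

View pics/crop.png

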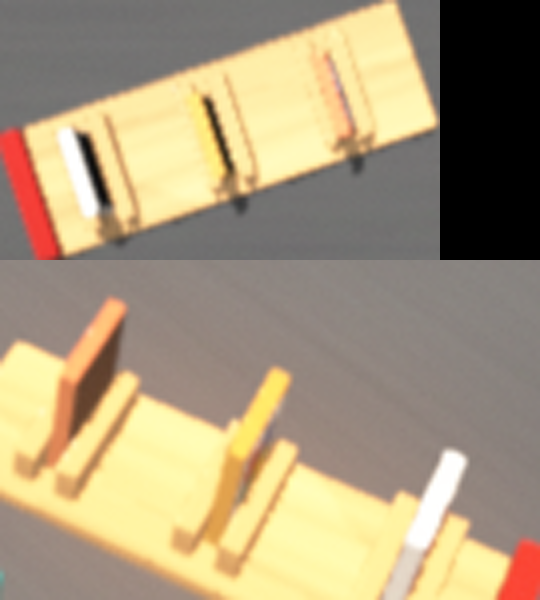

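Crop: the middle plate has a yellow top edge, its face (with coloured squares) toward the red end and a black back away from it. That is the brass plate, with steel next to the red end and copper at the far end. I'll measure its top edge.

Run:
```python
from h import *
top=pickle.load(open('top.pkl','rb'))
hsv=cv2.cvtColor(top['pixels'],cv2.COLOR_RGB2HSV)
print(hsv[214,186:206].tolist())
m=np.zeros(hsv.shape[:2],bool);m[196:232,183:206]=(cv2.inRange(hsv,(18,150,120),(32,255,255))>0)[196:232,183:206]
rc=cv2.minAreaRect(big(m));print(rc)
P=np.array([ray(top,q,74)[:2] for q in cv2.boxPoints(rc)]);print(P.round(1).tolist(),P.mean(0))
for q in [(190,203.75),(197.5,225)]:print(ray(top,q,74))
```

```text
[[25, 78, 255], [25, 81, 254], [25, 85, 254], [24, 103, 254], [25, 121, 254], [26, 127, 255], [25, 134, 254], [18, 159, 205], [18, 159, 85], [18, 115, 89], [17, 117, 201], [22, 96, 252], [24, 87, 254], [24, 85, 254], [22, 95, 252], [18, 113, 234], [21, 101, 251], [25, 81, 254], [25, 79, 254], [25, 80, 254]]
((193.14999389648438, 213.95001220703125), (18.973661422729492, 0.9486832022666931), 71.56504821777344)
[[534.4, 163.7], [535.1, 161.6], [494.1, 147.9], [493.5, 149.9]] [514.28428249 155.76813153]
[537.50567096 162.98254801  74.        ]
[489.13390891 145.82636889  74.        ]
```

Request:
step_arm(increments=[[87.8,0,0,0,0.15],[87.8,0,0,0,0.15],[87.8,0,0,0,0.15],[87.8,0,0,0,0.15],[87.8,0,0,0,0.15],[87.8,0,0,0,0.15],[87.8,0,0,0,0.046]])

```text
t: 0.8
eef_pos: [203.6, 643.2, 233.1]
ee_rot: [[-0.308, 0.951, -0.0], [0.951, 0.308, -0.001], [-0.001, -0.0, -1.0]]
force: [-0.6, -0.1, -0.3]
opening: 87.7
grip_force: 0.0
```

Request:
step_arm(increments=[[87.8,-20,5,0,0],[87.8,-40,10.3,0,0],[87.8,-40,10.3,0,0],[87.8,-40,10.3,0,0],[87.8,-40,10.3,0,0],[87.8,-40,10.3,0,0],[87.8,-40,10.3,0,0],[87.8,-40,10.3,0,0],[87.8,-40,10.3,0,0],[87.8,-40,10.3,0,0],[87.8,-40,10.3,0,0],[87.8,-40,10.3,0,0],[87.8,-40,10.3,0,0],[87.8,-40,10.3,0,0],[87.8,-20,5.6,0,0],[87.8,0,0,0,0],[87.8,0,0,0,0]])

```text
t: 2.5
eef_pos: [515.8, 156.9, 233.3]
ee_rot: [[-0.312, 0.95, -0.001], [0.95, 0.312, 0.0], [0.0, -0.001, -1.0]]
force: [-0.0, 1.0, -0.2]
opening: 87.8
grip_force: 0.0
```

Run:
```python
from h import *
from cell import state,camera
s=state();c=camera('wrist');pickle.dump((s,c),open('w1.pkl','wb'))
print(s['eef_pos'],s['joint_positions'],np.round(c['tool_from_camera'],3).tolist(),c['K'].tolist())
cv2.imwrite('pics/w1.png',c['pixels'][:,:,::-1])
```

```text
[515.80087533 156.9390255  233.30595537] [-0.79735721  0.26793281  0.46667583  1.90579792 -0.14232445  1.0008009
  0.04953841] [[-0.001, 0.969, 0.248, 67.661], [1.0, 0.001, -0.0, -0.321], [-0.0, 0.248, -0.969, -150.133], [0.0, 0.0, 0.0, 1.0]] [[307.3050469960661, 0.0, 252.81241568016634], [0.0, 307.3050469960661, 194.98402815499125], [0.0, 0.0, 1.0]]
```

View pics/w1.png

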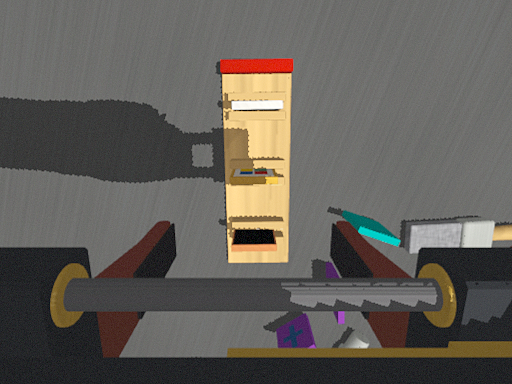

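Wrist view: red end up at (256,65). The brass top edge lies around (233–281, ~181), with its coloured-square face toward the red end. Fingers straddle it symmetrically.

Run:
```python
from h import *
s,c=pickle.load(open('w1.pkl','rb'))
im=c['pixels'];hsv=cv2.cvtColor(im,cv2.COLOR_RGB2HSV)
for col in(240,270):print([(r,*im[r,col].tolist()) for r in range(166,188)])
T=np.array(c['tool_from_camera'])
R=np.array(s['ee_rot']);cc=dict(K=c['K'],origin=s['eef_pos']+R@T[:3,3],rotation=R@T[:3,:3])
def p(u,z):
    q=ray(cc,u,z);return q.round(1),(R.T@(q-s['eef_pos'])).round(1)
for u in[(231,181),(281,181),(256,177),(256,184)]:print(u,p(u,74))
```

```text
[(166, 145, 119, 78), (167, 143, 112, 69), (168, 139, 117, 76), (169, 138, 121, 86), (170, 132, 116, 87), (171, 104, 104, 94), (172, 73, 83, 100), (173, 40, 62, 87), (174, 111, 110, 112), (175, 143, 134, 124), (176, 132, 110, 83), (177, 132, 98, 33), (178, 142, 109, 45), (179, 146, 110, 45), (180, 146, 109, 40), (181, 145, 111, 45), (182, 142, 109, 47), (183, 138, 105, 35), (184, 123, 94, 54), (185, 203, 169, 108), (186, 249, 214, 144), (187, 255, 220, 147)]
[(166, 243, 209, 141), (167, 252, 216, 144), (168, 217, 183, 126), (169, 112, 113, 114), (170, 137, 131, 127), (171, 133, 128, 123), (172, 136, 130, 123), (173, 136, 130, 122), (174, 134, 127, 124), (175, 124, 114, 106), (176, 155, 121, 64), (177, 239, 191, 68), (178, 255, 214, 81), (179, 248, 204, 81), (180, 246, 202, 79), (181, 246, 202, 84), (182, 246, 202, 81), (183, 221, 174, 61), (184, 216, 178, 107), (185, 235, 200, 137), (186, 233, 198, 129), (187, 233, 199, 131)]
(231, 181) (array([493.1, 153.1,  74. ]), array([  3.4, -22.6, 159.3]))
(281, 181) (array([541.9, 169.1,  74. ]), array([  3.3,  28.7, 159.3]))
(256, 177) (array([516.2, 165. ,  74. ]), array([  7.5,   3. , 159.3]))
(256, 184) (array([518.5, 158.1,  74. ]), array([  0.2,   3.1, 159.3]))
```

Request:
step_arm(increments=[[87.8,4,3,20,0],[87.8,0,0,40,0],[87.8,0,0,40,0],[87.8,0,0,30,0],[87.8,0,0,20,0],[87.8,0,0,15,0],[87.8,0,0,8,0],[87.8,0,0,0,0],[60,0,0,0,0],[52,0,0,0,0],[52,0,0,0,0],[45,0,0,0,0],[45,0,0,0,0],[45,0,0,0,0],[45,0,0,0,0]], squeeze=15)

```text
t: 4.05
eef_pos: [517.3, 161.4, 60.8]
ee_rot: [[-0.312, 0.95, -0.001], [0.95, 0.312, -0.0], [0.0, -0.001, -1.0]]
force: [-2.6, -0.8, 4.9]
opening: 49.8
grip_force: 15.0
```

Request:
step_arm(increments=[[45,0,0,-8,0],[45,0,0,-15,0],[45,0,0,-20,0],[45,0,0,-25,0],[45,0,0,-25,0],[45,0,0,-15,0],[45,0,0,0,0],[45,-10,-2.4,0,0],[45,-20,-5,0,0],[45,-40,-9,0,0],[45,-40,-9,0,0],[45,-40,-9,0,0],[45,-40,-9,0,0],[45,-40,-9,0,0],[45,-40,-9,0,0],[45,-40,-9,0,0],[45,-40,-9,0,0],[45,-24,-5,0,0],[45,-14.8,-3,0,0],[45,0,0,0,0]])

```text
t: 6.05
eef_pos: [555.1, -237.6, 167.7]
ee_rot: [[-0.309, 0.951, -0.002], [0.951, 0.309, -0.001], [-0.0, -0.002, -1.0]]
force: [-0.2, -0.3, -2.5]
opening: 49.5
grip_force: 15.0
```

Run:
```python
from h import *
from cell import state,camera
s=state();c=camera('wrist');d=camera('scene')
print(s['eef_pos'],s['force'],s['opening'],s['joint_positions'])
R=s['ee_rot'];print((np.array(R).T@(np.array([555.6,-235.3,0])-s['eef_pos'])).round(1))
o=np.vstack([c['pixels'][100:300],cv2.resize(d['pixels'][60:310],(512,250))])
cv2.imwrite('pics/w2.png',o[:,:,::-1])
```

```text
[ 555.13598959 -237.61332897  167.66451516] [-0.2197073  -0.27780277 -2.54816622] 49.51267638813857 [-0.09195877  0.47183829  0.52488094  1.82160126 -0.28714823  0.92563166
  0.87464222]
[  2.1   1.5 167.7]
```

View pics/w2.png

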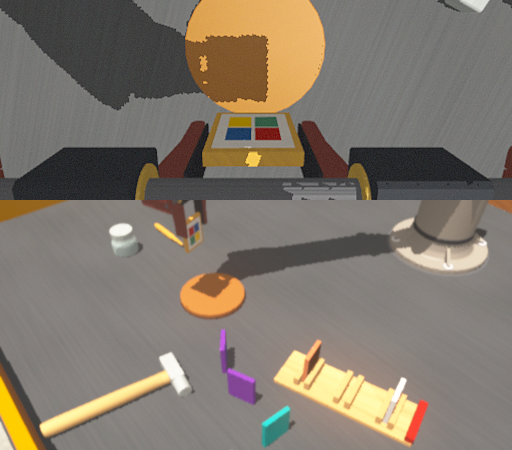

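Plate held with its face (squares) toward tool +x and the pad ahead. The rack still holds copper and steel. Lowering now.

Request:
step_arm(increments=[[45,2,1.5,15,0],[45,0,0,30,0],[45,0,0,28,0],[45,0,0,16,0],[45,0,0,9,0],[45,0,0,3,0],[45,0,0,1,0],[45,0,0,1,0],[45,0,0,0,0]])

```text
t: 7.05
eef_pos: [557.7, -233.0, 66.4]
ee_rot: [[-0.313, 0.95, 0.001], [0.95, 0.313, -0.0], [-0.001, 0.001, -1.0]]
force: [0.0, 0.1, -1.8]
opening: 49.9
grip_force: 15.0
```

Request:
step_arm(increments=[[45,0,0,1,0],[45,0,0,1,0],[45,0,0,1,0],[45,0,0,0.5,0],[45,0,0,0,0]])

```text
t: 7.55
eef_pos: [557.3, -232.9, 62.8]
ee_rot: [[-0.313, 0.95, 0.0], [0.95, 0.313, 0.0], [0.0, 0.001, -1.0]]
force: [-2.0, -0.4, 5.8]
opening: 49.9
grip_force: 15.0
```

Request:
step_arm(increments=[[45,0,0,0,0],[45,2.2,0,0,0],[45,2.2,0,0,0],[45,4.4,0,0.2,0],[45,4.4,0,0.6,0],[45,4.3,0,1,0],[45,4.2,0,1.4,0],[45,4.1,0,1.7,0],[45,0,0,0,0]], squeeze=5)

```text
t: 8.45
eef_pos: [548.7, -207.0, 56.7]
ee_rot: [[-0.314, 0.95, -0.001], [0.95, 0.314, 0.001], [0.001, -0.001, -1.0]]
force: [-0.1, -0.2, -1.5]
opening: 49.5
grip_force: 5.0
```

Run:
```python
from h import *
from cell import state,camera
s=state();c=camera('wrist');d=camera('scene')
print(s['eef_pos'],s['force'],s['opening'])
o=np.vstack([c['pixels'][100:300],cv2.resize(d['pixels'][75:200,130:330],(512,320),interpolation=cv2.INTER_CUBIC)])
cv2.imwrite('pics/w3.png',o[:,:,::-1])
```

```text
[ 548.68961465 -206.95474065   56.69427862] [-0.08042151 -0.15922234 -1.52436487] 49.539486797725
```

View pics/w3.png

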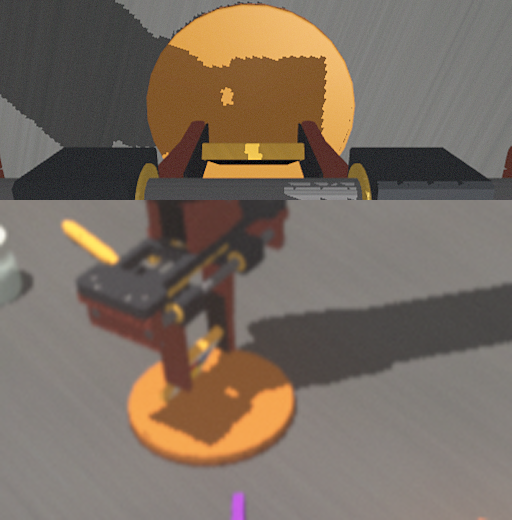

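The plate is tilting as planned: the wrist sees only its top edge at (253,152) and the black back below. The scene view shows the lower edge on the pad. Continuing the arc.

Request:
step_arm(increments=[[45,4,0,2.1,0],[45,3.7,0,2.5,0],[45,3.5,0,2.7,0],[45,3.3,0,3.1,0],[45,3,0,3.3,0],[45,2.7,0,3.5,0],[45,2.4,0,3.8,0],[45,2,0,4,0],[45,1.5,0,4,0],[45,0,0,0,0]])

```text
t: 9.55
eef_pos: [540.7, -183.1, 27.6]
ee_rot: [[-0.313, 0.95, -0.001], [0.95, 0.313, 0.0], [0.0, -0.001, -1.0]]
force: [0.2, 0.2, -2.1]
opening: 49.9
grip_force: 5.0
```

Request:
step_arm(increments=[[45,0.5,0,1.5,0],[45,0.3,0,1.5,0],[45,0,0,0,0]])

```text
t: 9.85
eef_pos: [540.7, -182.7, 25.2]
ee_rot: [[-0.313, 0.95, 0.0], [0.95, 0.313, 0.0], [-0.0, 0.0, -1.0]]
force: [0.1, 0.4, -0.6]
opening: 49.9
grip_force: 5.0
```

Run:
```python
from h import *
from cell import state,camera
s=state();c=camera('wrist');d=camera('scene')
print(s['eef_pos'],s['force'],s['opening'])
o=np.vstack([c['pixels'][50:250],cv2.resize(d['pixels'][75:200,130:330],(512,320),interpolation=cv2.INTER_CUBIC)])
cv2.imwrite('pics/w4.png',o[:,:,::-1])
```

```text
[ 540.69028296 -182.74295103   25.16465531] [ 0.14733067  0.37917396 -0.64894046] 49.93579667255093
```

View pics/w4.png

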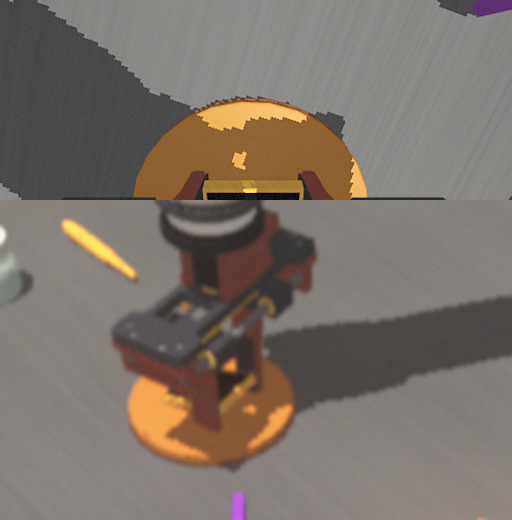

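The plate is nearly flat, black back up, low on the pad. Releasing and rising.

Request:
step_arm(increments=[[52,0,0,0,0],[56,0,0,0,0],[65,0,0,0,0],[75,0,0,0,0],[80,0,0,0,0],[80,0,0,0,0],[80,0,0,-10,0],[80,0,0,-30,0],[80,0,0,-40,0],[80,0,0,-40,0],[80,0,0,-40,0],[80,-20,0,-30,0],[80,-20,0,0,0],[80,0,0,0,0],[80,0,0,0,0]])

```text
t: 11.45
eef_pos: [552.6, -220.5, 215.2]
ee_rot: [[-0.312, 0.95, -0.001], [0.95, 0.312, 0.001], [0.001, -0.0, -1.0]]
force: [0.4, -0.2, 0.1]
opening: 80.0
grip_force: 0.0
```

Run:
```python
from h import *
from cell import state,camera
s=state();c=camera('wrist');pickle.dump((s,c),open('w5.pkl','wb'))
d=camera('scene');print(s['eef_pos'],s['force'])
o=np.vstack([c['pixels'][50:300],cv2.resize(d['pixels'][75:200,130:330],(512,320),interpolation=cv2.INTER_CUBIC)])
cv2.imwrite('pics/w5.png',o[:,:,::-1])
T=np.array(c['tool_from_camera']);R=np.array(s['ee_rot']);cc=dict(K=c['K'],origin=s['eef_pos']+R@T[:3,3],rotation=R@T[:3,:3])
hsv=cv2.cvtColor(c['pixels'],cv2.COLOR_RGB2HSV)
h=cv2.inRange(hsv,(8,90,70),(24,255,255));h[240:]=0;h=cv2.morphologyEx(h,cv2.MORPH_OPEN,np.ones((5,5)))
k=cv2.convexHull(big(h));P=np.array([ray(cc,q[0],12)[:2] for q in k],np.float32)
print('pad',cv2.minEnclosingCircle(P))
b=(c['pixels'].max(2)<40).astype(np.uint8);b[240:]=0;b=cv2.morphologyEx(b,cv2.MORPH_OPEN,np.ones((5,5)))
k=big(b);print(cv2.minAreaRect(k));P=np.array([ray(cc,q[0],20)[:2] for q in k],np.float32);print('plate',cv2.minAreaRect(P))
```

```text
[ 552.5938768  -220.49633579  215.18967553] [ 0.44275525 -0.17655315  0.09952163]
pad ((545.1661987304688, -201.87432861328125), 69.83011627197266)
((244.5, 158.5), (51.0, 21.0), 90.0)
plate ((536.668701171875, -203.33001708984375), (23.982891082763672, 57.5341796875), 18.127368927001953)
```

View pics/w5.png

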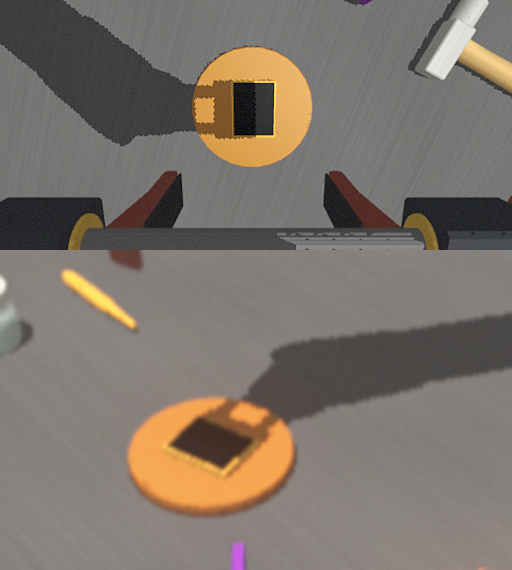

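The plate lies flat with its black back up. Its outline is x 232–275, y 80–137 in the crop, centred at (253.5,108.5), against the pad centre at (252.5,106.5). That is centred within about 3 mm, and the gripper is clear.

```bash
python3 -c "
from cell import finish_job
print(finish_job())"
```

```text
the job is handed in; nothing more can be done
None
```

The brass plate lies flat and face down, within about 3 mm of the middle of the leather pad; copper and steel were left standing in the rack, and the job was handed in at about 11.5 s.

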